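# Hold the glass cell in the light gauge's beam

## Robot

A 6-joint arm with a two-finger parallel gripper is mounted at the origin on a cart in front of the work surface, level with it; the furniture and walls round the work are solid. World frame = base frame: x ahead of the robot, y to its left, z up, the work surface at z = 0. Lengths are in mm, angles in rad, forces in N, time in s.
With the tool pointing down it reaches from about 275 to 750 mm from the base axis. Payload 10.2 kg.
Tool frame: the origin (TCP) lies midway between the tips of the shut fingers; the grasp point (between the pads) lies 19 mm behind it; z points along the fingers, y is the line along which they close (so a half turn about z gives the same grasp; the last joint's range is limited). The gripper opens to 85 mm and grips with 20 to 120 N. Pads are 22 mm wide; open, the fingers measure 114 mm over their backs; the gripper's body (76 mm by 85 mm) begins 54 mm behind the grasp point. The pads swing forward as they close: fully open they stand 13 mm farther back than shut.
Start: joints at [0.931, 0.313, 1.498, -0, 1.331, -0.223], TCP at [212.552, 480.055, 231.294] pointing down, gripper open.
Joint ranges: [-2.94, 2.94], [-0.97, 2.17], [0.19, 2.56], [-1.23, 4.37], [0.02, 3.11], [-2.88, 2.88]. Speed limits (rad/s): [2.39, 2.39, 3.01, 3.14, 3.14, 3.14].

## Interface

Orientations are given as a unit quaternion [w, x, y, z].
In Python, from rig import ctrl gives the robot as it stands.
- The arm moves only by the tool send_rows, never from a script. Its argument "targets" is a list of rows, each a list of 7 numbers: the closure, from -1 (fully open) to 1 (shut), so that 0 is half open, then the shift along the tool's x, y, z in m, then the turn, a rotation vector about the tool's x, y, z in rad. In form: [[claw, dx, dy, dz, ax, ay, az], ...]. A call has exactly 10 rows; each row shifts and turns the commanded pose from where the row before left it, along the tool's axes as they then stand; what a row does not reach is not made up. A row lasts 1/8 s, in which the tool goes at most 62.5 mm and 10.7 degrees, less where a joint would pass 70% of its speed; a pose out of reach is approached as far as the arm can. A call with a gripper value outside its range is refused whole. The fingers move at their own pace and stop on an object; "squeeze" is the grip in N (left out, the last holds). Time passes only in rows, so rows that do not move let the fingers close, or fill a call up. It gives the time, the measured TCP pose, the force, the opening and the grip force at its end, in the units of the state.
- ctrl.sense(): the state, without advancing time (a new reading comes with each control period).
- ctrl.capture(name): name is "scene" or "top"; returns a dict with "img" (400x640x3 uint8, red, green, blue), "camera_matrix" (3x3 intrinsics, pixels), "R" (3x3) and "t" (3): a world point X has camera coordinates R X + t. Camera axes: x right, y down, z forward; pixel columns grow to the right and rows downward; lengths in mm; the calibration is good to about 2 mm. A picture is of the moment at which its call begins. There is no depth.
- ctrl.finish_job(): hands the job in; it is judged then, once.
Trained networks look in a picture, given as the dict that the camera call returned (one of the last four; its "shot" number tells which), for a name from the list of things; names that differ only in an ending like _2 or _b are one class to them, and where a whole thing is asked for, a point or a joint stands for the part that bears it (a point fixed in the world has none). Each returns a list of dicts, best first, with "score" (0 to 1); they miss things now and then, are a little off and sometimes report something else, mostly with a low value. They report only what shows in the picture. A call takes as long as a camera call.
- ctrl.boxes_of(query, picture): "extent" ([left, top, width, height] in pixels, round what is visible of it).
- ctrl.landmark_of(query, picture): "point" ([column, row] in pixels: a listed point, or the origin of a listed thing).
The state is a dict: "time_s": time; "joints": joint angles; "dq": joint speeds; "tau": joint torques, N m; "eef_pos": TCP position; "ee_rot": TCP orientation; "force": force on the tool from outside, world axes, zero at the start; "wrist_torque": the same for the moment, N m; "grip_width": opening from 0.0 (shut) to 1.0 (fully open); "grip_force": force on a finger pad.
Only numpy, scipy, OpenCV 4.12 (cv2) and the standard library are available. Lean on these libraries where they do the work, as an engineer would, in place of code of your own. Each camera call takes 0.05 s, during which the arm holds its last target. There are 200 camera calls.

## Task

First open the light gauge's shutter: turn the crank on top of its lamp box one full turn counter-clockwise (seen from above), right up to its stop. Then take the taller of the two glass cells out of the rack, gripping it only by its two frosted side faces and never touching its clear windows, and hold it upright in the middle of the gap between lamp and receiver, so that the beam passes squarely through the middle of both windows, with the cell not touching the gauge. Finish while still holding it there, and leave the short cell, the nut, the wedge and the tin where they are.

Things in the scene. Friction and masses are not known exactly. Their poses are not given: they have to be found in the camera images.
- gauge: light gauge fixed to the bench: dark steel base plate (74 x 225 mm, top 12 mm up) with two grey boxes facing each other along its y axis: lamp box (larger, crank on top) at y -114 to -54 mm, receiver box at y +54 to +94 mm, both 56 mm wide in x, 112 mm high. Lens barrel and shutter stand out 6 mm into the gap. Origin: on the bench below the middle of the gap; z up
- beam_mid (a point): middle of the light path: halfway between lamp and receiver, 88 mm above the bench. Axes as the gauge's: the beam runs level along y; it is 12 mm thick
- crank (a joint): angle of the crank on the lamp box, rad: turns counter-clockwise seen from above as it grows, starts between 0 and 0.4 and meets a hard stop at 6.75 (shutter fully open). Turns against light friction (about 0.05 N m) and stays where it is left; the shutter blade in front of the lamp sinks with it
- crank_axis (a point): point on the crank's vertical axis, at the height of the middle of the knob (151 mm above the bench)
- knob_mid (a point): middle of the crank's knob: an upright black round handle 16 mm in diameter and 39 mm high (132 to 170 mm above the bench) that spins freely on the crank arm, 38 mm from the crank's axis. Moves with the crank. The steel arm lies just below the knob (top 131 mm above the bench)
- rack: wooden cell rack fixed to the bench, 140 (x) x 62 (y) x 16 mm, with two wells 10 mm deep, 40 mm to either side of its centre along its x axis; each well leaves about 2.5 mm all round the cell's foot. Origin: centre of the underside
- cell: the taller glass cell, 66 mm high, in one of the two wells, axes as the rack's. 36 mm across its frosted faces (+y, -y, towards the rack's long sides: whitish matt plates with fine level lines, 26 mm wide, 6 to 56 mm above its underside), 28 mm across its see-through windows (+x, -x). Grey foot 6 mm, grey cap 10 mm high. Origin: centre of the underside; z up. About 0.12 kg
- cell_mid (a point): middle of the taller cell's windows, 31 mm above its underside. Axes as the cell's: light passes through along x
- windows: the clear glass of the taller cell, 28 mm wide and 50 mm high, standing 1 mm proud of the frosted plates on the cell's +x and -x sides; not to be touched. Origin as the cell's
- short_cell: the short glass cell, same shape but 44 mm high, in the other well. Origin: centre of the underside
- nut: large rusty nut, 38 x 40 x 22 mm, lying on the bench; to be left alone. Origin: centre of the underside
- wedge: wooden wedge, 68 x 106 x 26 mm, lying on the bench; to be left alone. Origin: centre of the underside
- tin: round tin, 64 mm in diameter, 47 mm high, on the bench; to be left alone. Origin: centre of the underside

How it is judged (in metres and radians):
On the way, in this order (a step that is already met when the one before it is completed fails the run):
1. the crank has been turned a full turn to its stop while the cell still stands in the rack (value of joint crank above 6.6 rad and distance of cell from where it was at the start of the episode below 0.02 m), for 0.2 s.
2. the taller cell is gripped and lifted clear of the rack (height (world z) of cell above 0.04 m and contact force between the fingers and cell above 1 N), for 0.2 s.
At the end, for the whole second after the job is handed in: Crank at its stop (over 6.55 rad); the fingers hold the taller cell at rest, upright (0.12 rad), clear of the gauge, window middle within 7 mm sideways, 12 mm in height, 20 mm along the beam of the path's middle, square within 0.17 rad; short cell, nut, wedge, tin within 20 mm of their start (value of joint crank above 6.55 rad and contact force between the fingers and cell above 1 N and contact force between cell and gauge below 0.1 N and x of cell_mid in the frame of beam_mid between -0.007 and 0.007 m and y of cell_mid in the frame of beam_mid between -0.02 and 0.02 m and z of cell_mid in the frame of beam_mid between -0.012 and 0.012 m and angle between the x axis of cell_mid and the y axis of beam_mid, either way round below 0.17 rad and angle between cell's own z axis and vertical below 0.12 rad and linear speed of cell below 0.02 m/s and distance of each of short_cell, nut, wedge, tin from where it was at the start of the episode below 0.02 m); the arm keeps its last pose, push and grip.
It fails at once if the clear windows of the taller cell are touched by the gripper (contact force between the fingers and windows above 0.3 N).
It fails at once if the short cell, nut, wedge or tin is disturbed (distance of any of short_cell, nut, wedge, tin from where it was at the start of the episode above 0.03 m).
It also fails if it takes over 64 s, if anything falls off the work surface, if the arm or the gripper's body presses on something with over 40 N, if the wrist force passes 120 N, or if a joint passes its speed limit or range.

## Working session

There is one attempt and no reset: what is moved stays moved. The work goes in short steps, Python scripts to look and compute and a tool call to move; the robot and the scene stay as the last step left them, time stands still between calls to the robot, and variables do not carry over. Pictures are saved under pics/ and viewed, at most 10 in all, crops included, and the job is handed in when it is done.

Besides the shell and the picture viewer there is one more tool, called as name(argument=value, ...), one argument or row to a line, values as JSON. send_rows: Moves the arm, as the interface text tells. Its arguments: {"type":"object","properties":{"targets":{"type":"array"},"squeeze":{"type":"number"}},"required":["targets"]}

```bash
ls; mkdir -p pics; cat > h.py <<'E'
import numpy as np, cv2
from rig import ctrl
def ray(pic,uv):
    K=np.array(pic["camera_matrix"]);R=np.array(pic["R"]);t=np.array(pic["t"])
    d=R.T@np.linalg.solve(K,[uv[0],uv[1],1.]); return -R.T@t,d
def onz(pic,uv,z):
    c,d=ray(pic,uv); return c+d*(z-c[2])/d[2]
def tri(obs):
    A=np.zeros((3,3));b=np.zeros(3)
    for p,uv in obs:
        c,d=ray(p,uv);d=d/np.linalg.norm(d);M=np.eye(3)-np.outer(d,d);A+=M;b+=M@c
    X=np.linalg.solve(A,b);return X
def proj(pic,X):
    x=np.array(pic["camera_matrix"])@(np.array(pic["R"])@np.array(X,float)+np.array(pic["t"]));return x[:2]/x[2]
E
python3 - <<'E'
from h import *
P={n:ctrl.capture(n) for n in("scene","top")}
for n,p in P.items():
    cv2.imwrite(f"pics/{n}0.png",p["img"][:,:,::-1])
    R=np.array(p["R"]);print(n,-R.T@np.array(p["t"]))
for q in["gauge","beam_mid","crank_axis","knob_mid","rack","cell","cell_mid","short_cell","nut","wedge","tin"]:
    o=[]
    for n,p in P.items():
        r=ctrl.landmark_of(q,p)
        print(q,n,[(np.round(a["point"],1).tolist(),round(a["score"],2)) for a in r[:2]])
        if r:o.append((p,r[0]["point"]))
    if len(o)==2:
        X=tri(o);print("   ",X.round(1),[np.round(proj(p,X)-u,1).tolist() for p,u in o])
s=ctrl.sense();print(s)
E
```

```text
pics
scene [ 75.4092036  397.35070809 956.83908587]
top [ 439.47676048 -216.13976489 1334.93756658]
gauge scene [([277.0, 263.1], 0.79), ([350.2, 191.9], 0.73)]
gauge top [([256.5, 196.1], 0.97), ([359.7, 201.0], 0.6)]
    [554.  -64.9  -9.6] [[-0.0, -0.0], [0.0, 0.0]]
beam_mid scene [([279.0, 242.1], 0.96)]
beam_mid top [([252.5, 197.3], 0.58)]
    [543.1 -65.2  81. ] [[-0.1, -0.0], [0.0, 0.0]]
crank_axis scene [([293.8, 197.5], 0.75), ([362.2, 245.7], 0.52)]
crank_axis top [([283.8, 185.7], 0.75)]
    [ 567.5 -145.9  140.7] [[0.4, 0.1], [-0.2, -0.3]]
knob_mid scene [([379.8, 206.0], 0.73), ([307.2, 188.2], 0.52)]
knob_mid top [([312.9, 247.2], 0.46), ([299.6, 190.9], 0.44)]
    [ 410.5 -223.4  163. ] [[-6.1, -0.9], [2.6, 5.0]]
rack scene [([362.1, 199.3], 0.67)]
rack top [([360.1, 217.7], 0.86)]
    [ 502.1 -337.8   16.4] [[2.0, 0.2], [-1.0, -1.6]]
cell scene [([351.6, 198.2], 0.91)]
cell top [([360.7, 203.3], 0.52), ([333.8, 155.9], 0.51)]
    [ 540.  -343.1  -10.8] [[1.0, 0.1], [-0.5, -0.9]]
cell_mid scene [([352.0, 186.9], 0.91)]
cell_mid top [([361.2, 199.8], 0.48)]
    [ 544. 
[... 585 characters left out ...]
, 'joints': array([ 9.30629300e-01,  3.12917789e-01,  1.49771680e+00,  1.74083153e-05,
        1.33095389e+00, -2.23420234e-01]), 'dq': array([ 1.19101040e-03, -7.46074071e-05, -7.27402468e-04, -1.88520790e-03,
       -2.81651802e-04, -1.17452255e-03]), 'tau': array([ 1.13384940e-03, -4.12163329e+01, -2.59898007e+01, -1.23835457e-04,
        5.05135722e-04, -1.18598993e-05]), 'eef_pos': array([212.53803245, 480.06839576, 231.27873524]), 'ee_rot': array([-6.80706363e-06,  2.06870779e-01,  9.78368275e-01,  5.43062955e-06]), 'force': array([-0.27111853,  0.43260221, -0.07033999]), 'wrist_torque': array([-0.06771601,  0.05523503,  0.00625788]), 'grip_force': 0.0, 'grip_width': 0.995187430212232}
```

```bash
python3 - <<'E'
import cv2
a=cv2.imread("pics/scene0.png")[130:290,230:430];b=cv2.imread("pics/top0.png")[125:275,225:425]
cv2.imwrite("pics/s1.png",cv2.resize(a,None,fx=3.7,fy=3.7,interpolation=2));cv2.imwrite("pics/t1.png",cv2.resize(b,None,fx=4,fy=4,interpolation=2))
E
```

```text
(no output)
```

View pics/s1.png

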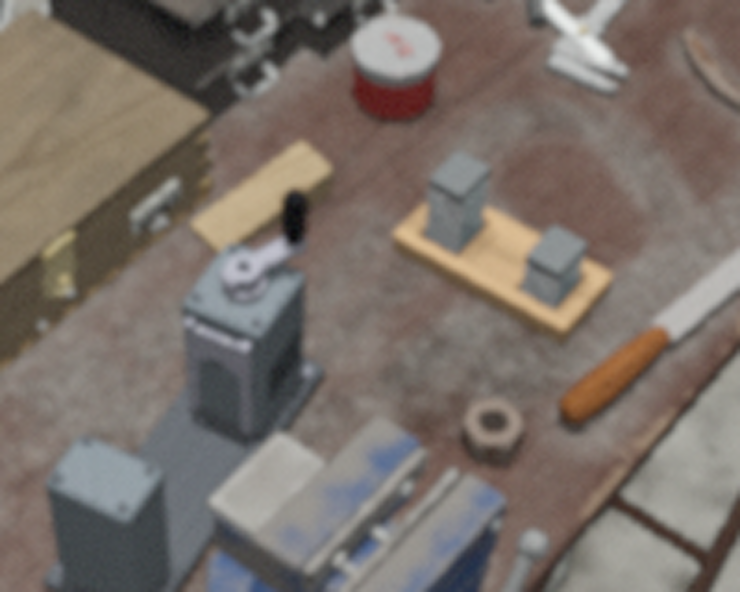

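View pics/t1.png

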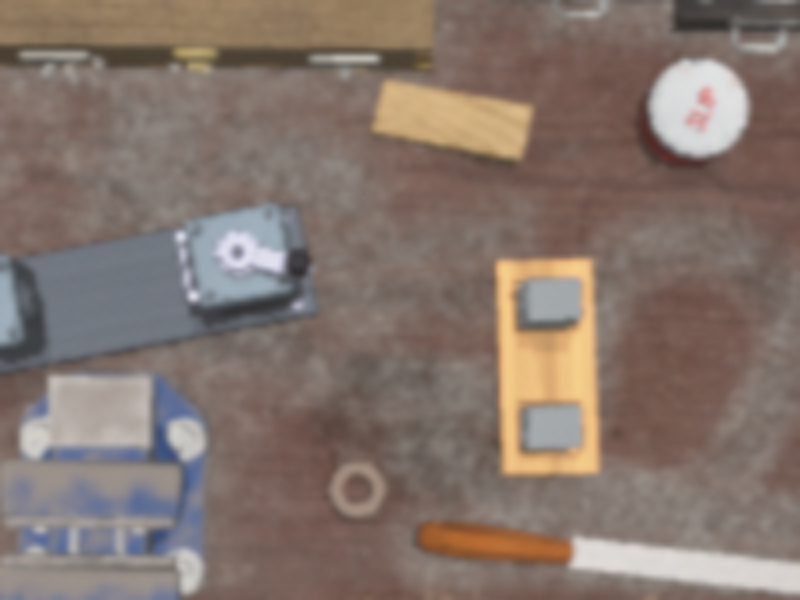

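```bash
python3 - <<'E'
from h import *
S=ctrl.capture("scene");T=ctrl.capture("top")
t=lambda x,y:(225+(x-1.5)/4,125+(y-1.5)/4)
s=lambda x,y:(230+(x-1.3)/3.7,130+(y-1.3)/3.7)
print("knob top T",onz(T,t(297,262),165).round(1),"S",onz(S,s(293,215),151).round(1),tri([(T,t(298,262)),(S,s(293,198))]).round(1))
print("hub T",onz(T,t(237,252),133).round(1),"S",onz(S,s(243,268),133).round(1))
print("rack",[onz(T,t(*c),16).round(1)[:2] for c in((497,260),(593,258),(600,472),(503,475))])
print("rackS",[onz(S,s(*c),16).round(1)[:2] for c in((395,235),(478,193),(612,275),(565,332))])
print("plate T",[onz(T,t(*c),12).round(1)[:2] for c in((315,312),(0,370),(297,207),(30,257))])
print("plate S",[onz(S,s(*c),12).round(1)[:2] for c in((322,372),)])
for z in(112,124):
  print("lampT",z,[onz(T,t(*c),z).round(1)[:2] for c in((180,228),(275,203),(303,297),(190,312))])
  print("lampS",z,[onz(S,s(*c),z).round(1)[:2] for c in((185,312),(300,268),(250,352),(228,247))])
  print("recS",z,[onz(S,s(*c),z).round(1)[:2] for c in((50,488),(165,475),(128,520),(83,437))])
print("cell cap T",[onz(T,t(*c),72).round(1)[:2] for c in((527,279),(580,277),(582,322),(527,324))])
print("cell cap S",[onz(S,s(*c),72).round(1)[:2] for c in((430,178),(465,152),(490,168),(458,197))])
print("short cap T",[onz(T,t(*c),50).round(1)[:2] for c in((527,405),(580,403),(582,450),(527,450))])
for q in("cell","gauge","rack","short_cell"):
  for n,p in(("S",S),("T",T)):
    r=ctrl.boxes_of(q,p); print(q,n,[(np.round(a["extent"],1).tolist(),round(a["score"],2)) for a in r[:2]])
E
```

```text
knob top T [ 554.2 -183.2  165. ] S [ 555.6 -182.   151. ] [ 555.2 -183.1  165. ]
hub T [ 563.  -146.2  133. ] S [ 561.5 -142.5  133. ]
rack [array([ 571.5, -310.7]), array([ 573.5, -374. ]), array([ 433.1, -378.5]), array([ 430.6, -315.2])]
rackS [array([ 569.7, -310.1]), array([ 549.2, -380.1]), array([ 433.3, -376.3]), array([ 429.6, -313.7])]
plate T [array([ 536.3, -191.1]), array([495.9,  15.2]), array([ 605.8, -178.4]), array([570.7,  -2.6])]
plate S [array([ 534.1, -186.5])]
lampT 112 [array([ 579.5, -109.9]), array([ 595.6, -167.7]), array([ 538. , -185.6]), array([ 528.2, -116.9])]
lampS 112 [array([ 577.5, -107.4]), array([ 547.1, -178.7]), array([ 527.6, -109.1]), array([ 592.3, -163.4])]
recS 112 [array([549.4,  34.6]), array([506.6, -12.4]), array([502. ,  22.4]), array([559.7,  -2. ])]
lampT 124 [array([ 578.2, -111. ]), array([ 594. , -168.2]), array([ 537.1, -185.9]), array([ 527.3, -117.9])]
lampS 124 [array([ 570.3, -100.2]), array([ 540.4, -170.5]), array([ 521.1, -101.9]), array([ 585. , -155.4])]
recS 124 [array([542.7,  39.7]), array([500.5,  -6.6]), array([495
[... 182 characters left out ...]
), array([ 550.6, -359.4]), array([ 528.6, -358. ]), array([ 529.1, -322.2])]
short cap T [array([ 475.4, -327.8]), array([ 477. , -361.6]), array([ 447.1, -362.9]), array([ 446.8, -327.9])]
cell S [([346.2, 174.5, 17.0, 26.8], 0.69)]
cell T [([209.8, 174.4, 94.0, 43.3], 0.53), ([355.8, 194.9, 13.0, 11.0], 0.49)]
gauge S [([244.8, 182.3, 73.3, 118.0], 0.94), ([336.0, 183.6, 61.8, 38.3], 0.3)]
gauge T [([212.2, 174.0, 94.2, 40.6], 0.72)]
rack S [([335.4, 185.8, 57.8, 37.8], 0.68)]
rack T [([348.4, 190.2, 27.3, 54.8], 0.58)]
short_cell S [([371.2, 192.4, 17.6, 21.5], 0.54), ([286.4, 181.9, 26.2, 26.8], 0.42)]
short_cell T [([355.8, 191.4, 13.9, 18.6], 0.63), ([356.2, 223.4, 13.7, 13.2], 0.45)]
```

send_rows(
  targets=[
    [0,0,0,0,0,0,0.165],
    [0,0,0,0,0,0,0.165],
    [0,0,0,0,0,0,0.165],
    [0,0,0,0,0,0,0.165],
    [0,0,0,0,0,0,0.165],
    [0,0,0,0,0,0,0.165],
    [0,0,0,0,0,0,0.164],
    [0,-0.047,0.0245,0,0,0,0],
    [0,-0.047,0.0245,0,0,0,0],
    [0,-0.047,0.0245,0,0,0,0],
  ],
  squeeze=20,
)

```text
time_s: 2.95
eef_pos: [286.5, 337.7, 231.4]
ee_rot: [0.0, 0.707, 0.707, 0.0]
force: [1.0, 0.5, -0.4]
grip_width: 0.5
grip_force: 0.0
```

send_rows(
  targets=[
    [0,-0.047,0.0245,0,0,0,0],
    [0,-0.047,0.0245,0,0,0,0],
    [0,-0.047,0.0245,0,0,0,0],
    [0,-0.047,0.0245,0,0,0,0],
    [0,-0.047,0.0245,0,0,0,0],
    [0,-0.047,0.0245,0,0,0,0],
    [0,-0.047,0.0245,0,0,0,0],
    [0,-0.047,0.0245,0,0,0,0],
    [0,-0.047,0.0245,0,0,0,0],
    [0,-0.03,0.015,0,0,0,0],
  ],
)

```text
time_s: 4.2
eef_pos: [522.2, -116.1, 231.0]
ee_rot: [-0.0, 0.708, 0.707, -0.0]
force: [-0.3, 0.9, -0.6]
grip_width: 0.497
grip_force: 0.0
```

send_rows(
  targets=[
    [0,-0.03,0.015,0,0,0,0],
    [0,-0.027,0.013,0,0,0,0],
    [0,-0.01,0.005,0,0,0,0],
    [0,0,0,0,0,0,0],
    [0,0,0,0.02,0,0,0],
    [0,0,0,0.02,0,0,0],
    [0,0,0,0.02,0,0,0],
    [0,0,0,0.015,0,0,0],
    [0,0,0,0.015,0,0,0],
    [0,0,0,0,0,0,0],
  ],
)

```text
time_s: 5.45
eef_pos: [554.2, -180.5, 140.4]
ee_rot: [-0.001, 0.707, 0.707, -0.0]
force: [0.5, 0.2, -0.2]
grip_width: 0.5
grip_force: 0.0
```

send_rows(
  targets=[
    [0.3,0,0,0,0,0,0],
    [0.5,0,0,0,0,0,0],
    [0.6,0,0,0,0,0,0],
    [0.7,0,0,0,0,0,0],
    [0.8,0,0,0,0,0,0],
    [1,0,0,0,0,0,0],
    [1,0,0,0,0,0,0],
    [1,0,0,0,0,0,0],
    [1,0,0,0,0,0,0],
    [1,0,0,0,0,0,0],
  ],
)

```text
time_s: 6.7
eef_pos: [554.8, -181.0, 141.6]
ee_rot: [0.0, 0.707, 0.707, 0.0]
force: [-0.2, -0.4, 5.7]
grip_width: 0.181
grip_force: 21.7
```

```bash
python3 - <<'E'
from h import *
ps={n:ctrl.capture(n) for n in("scene","top")}
s=ctrl.sense();print(s["eef_pos"],s["force"],s["wrist_torque"],s["grip_width"],s["grip_force"])
a=ps["scene"]["img"][150:270,250:370,::-1];b=ps["top"]["img"][140:240,220:340,::-1]
cv2.imwrite("pics/g.png",np.hstack([cv2.resize(a,(400,400),interpolation=2),cv2.resize(b,(400,333),interpolation=2)[:].copy() if 0 else cv2.resize(ps["top"]["img"][130:250,230:350,::-1],(400,400),interpolation=2)]))
E
```

```text
[ 554.72400261 -181.10947718  141.64356768] [ 0.42595532 -0.14996293  5.56023854] [ 0.02153335 -0.0045782   0.00784661] 0.1767502424823462 21.678782675298862
```

View pics/g.png

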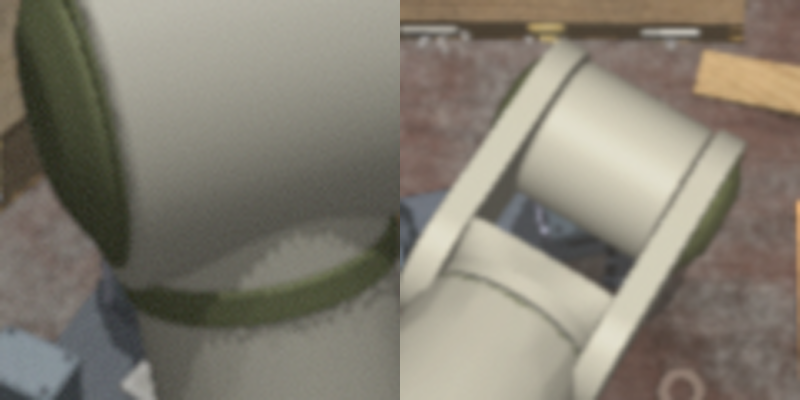

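send_rows(
  targets=[
    [1,-0.0006,0.0099,-0.002,0,0,0],
    [1,0.002,0.0097,0,0,0,0],
    [1,0.0045,0.0089,0,0,0,0],
    [1,0.0066,0.0074,0,0,0,0],
    [1,0.0083,0.0054,0,0,0,0],
    [1,0.0094,0.0031,0,0,0,0],
    [1,0.0099,0.0006,0,0,0,0],
    [1,0.0097,-0.002,0,0,0,0],
    [1,0.0089,-0.0045,0,0,0,0],
    [1,0.0074,-0.0066,0,0,0,0],
  ],
)

```text
time_s: 8.05
eef_pos: [586.7, -113.8, 142.0]
ee_rot: [-0.001, 0.707, 0.707, 0.0]
force: [0.9, -1.4, -7.8]
grip_width: 0.177
grip_force: 20.6
```

send_rows(
  targets=[
    [1,0.0054,-0.0083,0.001,0,0,0],
    [1,0.0031,-0.0094,0,0,0,0],
    [1,0.0006,-0.0099,0,0,0,0],
    [1,-0.002,-0.0097,0,0,0,0],
    [1,-0.0045,-0.0089,0,0,0,0],
    [1,-0.0066,-0.0074,0,0,0,0],
    [1,-0.0083,-0.0054,0,0,0,0],
    [1,-0.0094,-0.0031,0,0,0,0],
    [1,-0.0099,-0.0006,0,0,0,0],
    [1,-0.0097,0.002,0,0,0,0],
  ],
)

```text
time_s: 9.3
eef_pos: [527.1, -155.7, 142.0]
ee_rot: [0.001, 0.707, 0.707, 0.002]
force: [17.0, 6.6, -12.9]
grip_width: 0.176
grip_force: 20.4
```

send_rows(
  targets=[
    [1,-0.0095,0.0062,0.001,0,0,0],
    [1,-0.0074,0.0066,0,0,0,0],
    [1,-0.0054,0.0083,0,0,0,0],
    [1,-0.0031,0.0094,0,0,0,0],
    [1,-0.0003,0.0025,0,0,0,0],
    [1,0,0,0,0,0,0],
    [1,0,0,0,0,0,0],
    [1,0,0,0,0,0,0],
    [1,0,0,0,0,0,0],
    [1,0,0,0,0,0,0],
  ],
)

```text
time_s: 10.55
eef_pos: [559.0, -181.9, 141.7]
ee_rot: [0.001, 0.707, 0.707, 0.0]
force: [2.2, 3.8, 5.5]
grip_width: 0.173
grip_force: 22.0
```

send_rows(
  targets=[
    [1,0,0.0015,0,0,0,0],
    [1,0,0.0015,0,0,0,0],
    [1,0,0.0015,0,0,0,0],
    [1,0,0.0015,0,0,0,0],
    [1,0,0,0,0,0,0],
    [1,0,0,0,0,0,0],
    [1,0,0,0,0,0,0],
    [1,0,0,0,0,0,0],
    [1,0,0,0,0,0,0],
    [1,0,0,0,0,0,0],
  ],
)

```text
time_s: 11.8
eef_pos: [564.6, -182.2, 141.7]
ee_rot: [0.0, 0.707, 0.707, -0.0]
force: [-0.0, 0.9, 5.6]
grip_width: 0.18
grip_force: 22.1
```

send_rows(
  targets=[
    [1,0,0.0015,0,0,0,0],
    [1,0,0.0015,0,0,0,0],
    [1,0,0.0015,0,0,0,0],
    [1,0.0003,0.0015,0,0,0,0],
    [1,0,0,0,0,0,0],
    [1,0,0,0,0,0,0],
    [1,0,0,0,0,0,0],
    [1,0,0,0,0,0,0],
    [1,0,0,0,0,0,0],
    [1,0,0,0,0,0,0],
  ],
)

```text
time_s: 13.05
eef_pos: [570.6, -181.7, 141.7]
ee_rot: [0.0, 0.707, 0.707, -0.0]
force: [-0.3, 2.9, 5.9]
grip_width: 0.177
grip_force: 22.2
```

send_rows(
  targets=[
    [1,0.0003,0.0015,0,0,0,0],
    [1,0.0003,0.0015,0,0,0,0],
    [1,0.0003,0.0015,0,0,0,0],
    [1,0.0003,0.0015,0,0,0,0],
    [1,0,0,0,0,0,0],
    [1,0,0,0,0,0,0],
    [1,0,0,0,0,0,0],
    [1,0,0,0,0,0,0],
    [1,0,0,0,0,0,0],
    [1,0,0,0,0,0,0],
  ],
)

```text
time_s: 14.3
eef_pos: [572.6, -181.4, 141.5]
ee_rot: [-0.004, 0.707, 0.707, -0.004]
force: [-24.5, -1.0, 15.4]
grip_width: 0.178
grip_force: 23.6
```

send_rows(
  targets=[
    [1,0,-0.003,0,0,0,0],
    [0.5,0,0,0,0,0,0],
    [0,0,0,0,0,0,0],
    [0,0,0,0,0,0,0],
    [0,0,0,0,0,0,0],
    [0,0,0,-0.01,0,0,0],
    [0,0,0,-0.02,0,0,0],
    [0,0,0,-0.03,0,0,0],
    [0,0,0,-0.03,0,0,0],
    [-1,0,0,0,0,0,0],
  ],
)

```text
time_s: 15.55
eef_pos: [574.5, -180.7, 234.3]
ee_rot: [0.003, 0.707, 0.707, 0.001]
force: [-0.1, -0.6, -0.7]
grip_width: 0.696
grip_force: 0.0
```

send_rows(
  targets=[
    [-1,0,0,0,0,0,0.17],
    [-1,0,0,0,0,0,0.17],
    [-1,0,0,0,0,0,0.17],
    [-1,0,0,0,0,0,0.17],
    [-1,0,0,0,0,0,0.17],
    [-1,0,0,0,0,0,0.17],
    [-1,0,0,0,0,0,0.17],
    [-1,0,0,0,0,0,0.17],
    [-1,0,0,0,0,0,0.178],
    [-1,0,0,0,0,0,0],
  ],
)

```text
time_s: 16.8
eef_pos: [573.6, -180.2, 230.8]
ee_rot: [-0.0, 1.0, 0.017, -0.0]
force: [-0.3, 0.0, 0.1]
grip_width: 1.001
grip_force: 0.0
```

send_rows(
  targets=[
    [-1,0,0.04,0,0,0,0],
    [-1,-0.006,0.04,0,0,0,0],
    [-1,-0.01,0.04,0,0,0,0],
    [-1,-0.01,0.025,0,0,0,0],
    [-1,0,0,0,0,0,0],
    [-1,0,0,0,0,0,0],
    [-1,0,0,0,0,0,0],
    [-1,0,0,0,0,0,0],
    [-1,0,0,0,0,0,0],
    [-1,0,0,0,0,0,0],
  ],
)

```text
time_s: 18.05
eef_pos: [552.6, -326.0, 231.3]
ee_rot: [0.0, 1.0, 0.017, -0.0]
force: [-0.1, 0.3, -0.3]
grip_width: 1.001
grip_force: 0.0
```

```bash
python3 - <<'E'
from h import *
ps={n:ctrl.capture(n) for n in("scene","top")}
s=ctrl.sense();print(s["eef_pos"],s["ee_rot"],s["joints"],s["force"])
cv2.imwrite("pics/c.png",np.hstack([cv2.resize(ps["scene"]["img"][150:270,250:400,::-1],(400,320),interpolation=2),cv2.resize(ps["top"]["img"][130:250,240:390,::-1],(400,320),interpolation=2)]))
E
```

```text
[ 552.52287694 -326.09259777  231.29654051] [ 2.57266785e-05  9.99864655e-01  1.64520849e-02 -3.00550219e-05] [-7.15422629e-01  5.78772434e-01  1.10130939e+00 -7.89175148e-05
  1.46152116e+00  8.22476650e-01] [-0.80942382  0.82382695  0.14012855]
```

View pics/c.png

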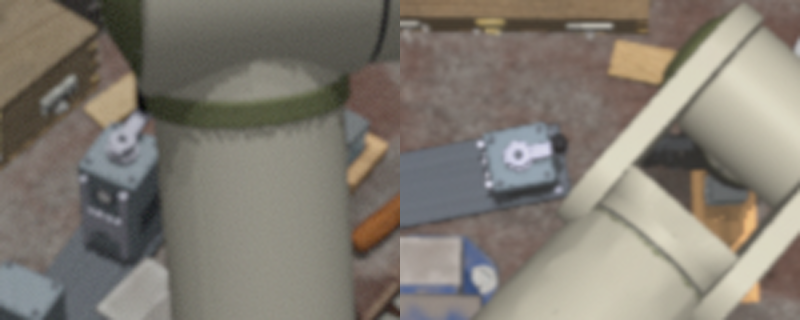

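send_rows(
  targets=[
    [-1,-0.012,0.0156,0,0,0,0],
    [-1,0,0,0,0,0,0],
    [-1,0,0,0.035,0,0,0],
    [-1,0,0,0.035,0,0,0],
    [-1,0,0,0.035,0,0,0],
    [-1,0,0,0.03,0,0,0],
    [-1,0,0,0.03,0,0,0],
    [-1,0,0,0.025,0,0,0],
    [-1,0,0,0.015,0,0,0],
    [-1,0,0,0,0,0,0],
  ],
)

```text
time_s: 19.4
eef_pos: [540.7, -342.0, 25.7]
ee_rot: [-0.0, 1.0, 0.016, -0.0]
force: [-0.2, -0.4, 1.2]
grip_width: 1.002
grip_force: 0.0
```

```bash
python3 - <<'E'
from h import *
ps={n:ctrl.capture(n) for n in("scene","top")}
s=ctrl.sense();print(s["eef_pos"],s["force"])
cv2.imwrite("pics/d.png",np.hstack([cv2.resize(ps["scene"]["img"][140:240,310:410,::-1],(400,400),interpolation=2),cv2.resize(ps["top"]["img"][160:260,320:420,::-1],(400,400),interpolation=2)]))
E
```

```text
[ 541.45743058 -342.5243614    27.31723927] [ 1.23397817 -1.39272226 -0.10241747]
```

View pics/d.png

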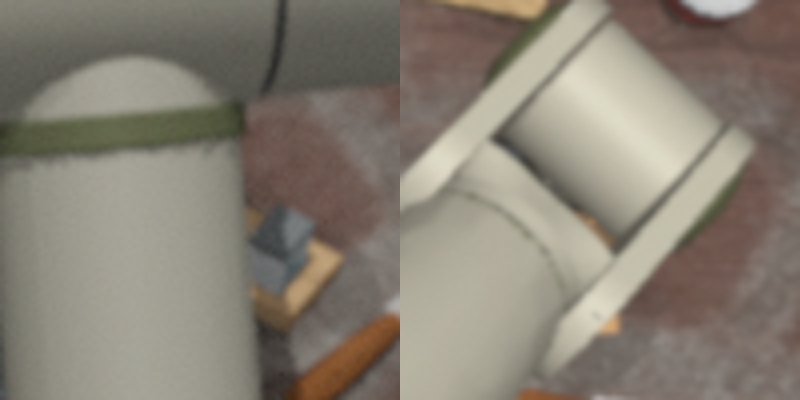

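send_rows(
  targets=[
    [-1,0,0,0.002,0,0,0],
    [-0.5,0,0,0,0,0,0],
    [-0.2,0,0,0,0,0,0],
    [0,0,0,0,0,0,0],
    [0.1,0,0,0,0,0,0],
    [0.3,0,0,0,0,0,0],
    [0.6,0,0,0,0,0,0],
    [1,0,0,0,0,0,0],
    [1,0,0,0,0,0,0],
    [1,0,0,0,0,0,0],
  ],
  squeeze=30,
)

```text
time_s: 20.75
eef_pos: [541.1, -342.2, 24.4]
ee_rot: [0.0, 1.0, 0.016, 0.0]
force: [0.1, -0.4, 1.8]
grip_width: 0.418
grip_force: 30.5
```

send_rows(
  targets=[
    [1,0,0,-0.005,0,0,0],
    [1,0,0,-0.01,0,0,0],
    [1,0,0,-0.02,0,0,0],
    [1,0,0,-0.03,0,0,0],
    [1,0,0,-0.035,0,0,0],
    [1,0,0,-0.035,0,0,0],
    [1,0,0,-0.035,0,0,0],
    [1,0,0,-0.03,0,0,0],
    [1,0,0,-0.01,0,0,0],
    [1,0,0,0,0,0,0],
  ],
)

```text
time_s: 22.0
eef_pos: [541.0, -342.0, 234.6]
ee_rot: [0.0, 1.0, 0.016, 0.0]
force: [0.4, -0.7, -1.3]
grip_width: 0.418
grip_force: 30.3
```

```bash
python3 - <<'E'
from h import *
ps={n:ctrl.capture(n) for n in("scene","top")}
s=ctrl.sense();print(s["eef_pos"],s["force"],s["grip_width"],s["grip_force"])
e=s["eef_pos"]
o=[]
for n,p in ps.items():
    r=ctrl.landmark_of("cell_mid",p)
    print(n,[(np.round(a["point"],1).tolist(),round(a["score"],2)) for a in r[:2]],proj(p,e))
    u,v=np.clip(proj(p,e).astype(int),[60,60],[580,340]);o.append(cv2.resize(p["img"][v-60:v+60,u-60:u+60,::-1],(400,400),interpolation=2))
cv2.imwrite("pics/e.png",np.hstack(o))
T=ps["top"]
r=ctrl.landmark_of("beam_mid",T);print(r[:1])
E
```

```text
[ 540.69575033 -341.83302451  233.01669334] [-0.69315082  0.26484332 -0.40621402] 0.41681203967512914 30.288324505090714
scene [] [359.44991378 126.40407819]
top [([395.4, 154.5], 0.45)] [370.07103432 193.96904942]
[{'point': [253.2, 197.2], 'score': 0.73}]
```

View pics/e.png

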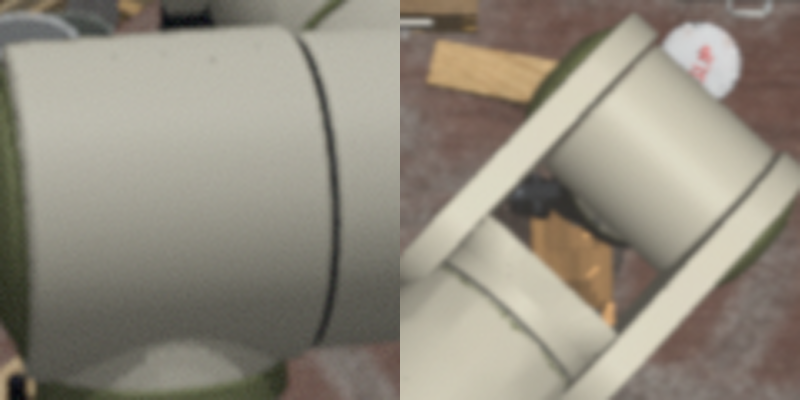

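send_rows(
  targets=[
    [1,0,0,0,0,0,-0.173],
    [1,0,0,0,0,0,-0.173],
    [1,0,0,0,0,0,-0.173],
    [1,0,0,0,0,0,-0.173],
    [1,0,0,0,0,0,-0.173],
    [1,0,0,0,0,0,-0.173],
    [1,0,0,0,0,0,-0.173],
    [1,0,0,0,0,0,-0.174],
    [1,0,0,0,0,0,-0.174],
    [1,0,0,0,0,0,-0.174],
  ],
)

```text
time_s: 23.5
eef_pos: [540.9, -342.0, 233.6]
ee_rot: [-0.001, 0.633, 0.774, 0.0]
force: [-0.0, -0.8, -1.0]
grip_width: 0.414
grip_force: 30.2
```

send_rows(
  targets=[
    [1,0.015,0.004,0,0,0,0],
    [1,0.034,0.0075,0,0,0,0],
    [1,0.034,0.0075,0,0,0,0],
    [1,0.034,0.0075,0,0,0,0],
    [1,0.034,0.0075,0,0,0,0],
    [1,0.034,0.0075,0,0,0,0],
    [1,0.034,0.0075,0,0,0,0],
    [1,0.034,0.0075,0,0,0,0],
    [1,0.015,0.003,0,0,0,0],
    [1,0.006,0.0008,0,0,0,0],
  ],
)

```text
time_s: 24.75
eef_pos: [547.0, -60.8, 234.3]
ee_rot: [0.0, 0.635, 0.772, -0.0]
force: [-0.3, 0.6, -1.4]
grip_width: 0.422
grip_force: 30.3
```

```bash
python3 - <<'E'
from h import *
ps={n:ctrl.capture(n) for n in("scene","top")}
s=ctrl.sense();e=s["eef_pos"];print(e,s["ee_rot"],s["joints"].round(2),s["grip_width"],s["grip_force"])
cv2.imwrite("pics/f.png",np.hstack([cv2.resize(ps["scene"]["img"][150:300,200:350,::-1],(400,400),interpolation=2),cv2.resize(ps["top"]["img"][130:250,190:310,::-1],(400,400),interpolation=2)]))
E
```

```text
[547.01389375 -61.61535826 234.24725145] [-1.23475148e-05  6.35269642e-01  7.72290410e-01 -6.37615259e-05] [-0.32  0.37  1.41 -0.    1.36 -0.52] 0.4191007142433552 30.25114417076111
```

View pics/f.png

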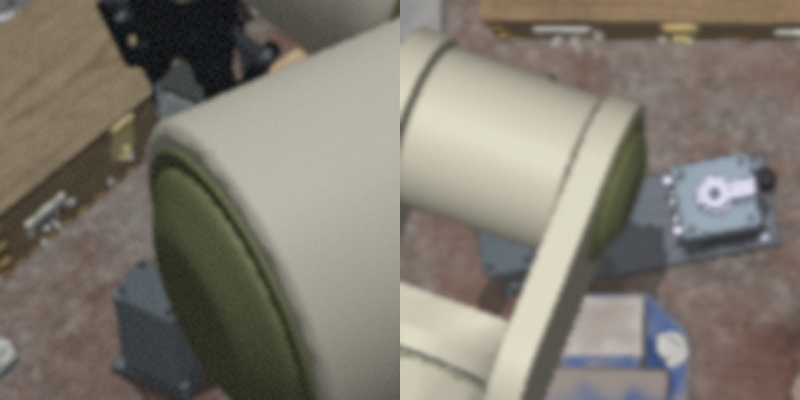

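send_rows(
  targets=[
    [1,0,0,0.02,0,0,0],
    [1,0,0,0.025,0,0,0],
    [1,0,0,0.025,0,0,0],
    [1,0,0,0.02,0,0,0],
    [1,0,0,0.01,0,0,0],
    [1,0,0,0,0,0,0],
    [1,0,0,0,0,0,0],
    [1,0,0,0,0,0,0],
    [1,0,0,0,0,0,0],
    [1,0,0,0,0,0,0],
  ],
)

```text
time_s: 26.1
eef_pos: [547.2, -61.6, 134.5]
ee_rot: [0.0, 0.635, 0.773, 0.0]
force: [-0.8, -0.2, -1.1]
grip_width: 0.422
grip_force: 30.3
```

send_rows(
  targets=[
    [1,0,0,0.015,0,0,0],
    [1,0,0,0.015,0,0,0],
    [1,0,0,0.015,0,0,0],
    [1,0,0,0.01,0,0,0],
    [1,0,0,0.004,0,0,0],
    [1,0,0,0,0,0,0],
    [1,0,0,0,0,0,0],
    [1,0,0,0,0,0,0],
    [1,0,0,0,0,0,0],
    [1,0,0,0,0,0,0],
  ],
)

```text
time_s: 27.35
eef_pos: [547.2, -61.6, 75.4]
ee_rot: [0.0, 0.635, 0.773, 0.0]
force: [0.0, 0.2, -1.2]
grip_width: 0.42
grip_force: 30.3
```

```bash
python3 - <<'E'
from h import *
ps={n:ctrl.capture(n) for n in("scene","top")}
s=ctrl.sense();e=s["eef_pos"];print(e,s["ee_rot"],s["force"],s["grip_width"],s["grip_force"])
for n,p in ps.items():
    for q in("beam_mid","cell_mid","crank_axis","gauge"):
        r=ctrl.landmark_of(q,p);print(n,q,[(np.round(a["point"],1).tolist(),round(a["score"],2)) for a in r[:2]])
    print(proj(p,[547,-61.5,88]),proj(p,[563.3,-143.9,133]))
cv2.imwrite("pics/k.png",np.hstack([cv2.resize(ps["scene"]["img"][160:310,210:360,::-1],(400,400),interpolation=2),cv2.resize(ps["top"]["img"][130:250,190:310,::-1],(400,400),interpolation=2)]))
E
```

```text
[547.10154171 -61.64026181  75.33928413] [2.46321178e-05 6.34933554e-01 7.72566748e-01 8.52568869e-06] [ 0.94148987  0.42636899 -0.77925215] 0.4162026473044975 30.261845849454403
scene beam_mid []
scene cell_mid []
scene crank_axis []
scene gauge []
[276.34127041 240.30056195] [295.10837142 201.32241313]
top beam_mid []
top cell_mid []
top crank_axis [([283.3, 189.6], 0.58)]
top gauge [([253.6, 192.6], 0.76)]
[250.72477752 195.53877875] [282.92549109 187.49645761]
```

View pics/k.png

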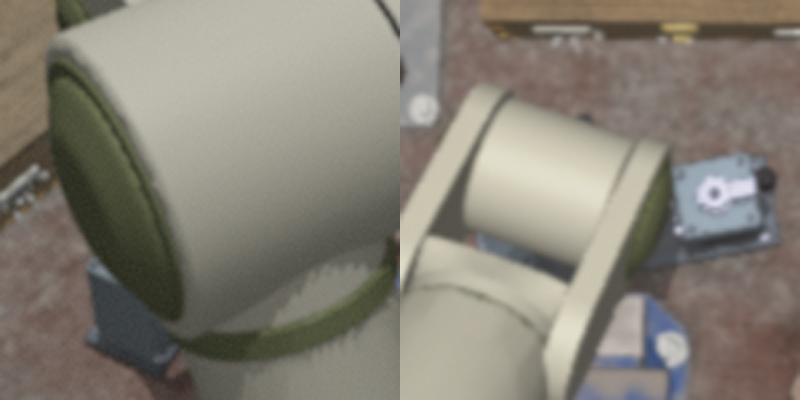

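```bash
python3 - <<'E'
from h import *
T=ctrl.capture("top");im=cv2.cvtColor(cv2.imread("pics/top0.png"),cv2.COLOR_BGR2LAB).astype(np.float32)
o=np.array([547.,-61.5]);off=np.arange(-12,12.1,.5)
for yaw in(.18,.19,.195,.2,.21):
  c,s=np.cos(yaw),np.sin(yaw);hub=np.array([563.3,-143.9])
  out=[]
  for side,ys in((-37,np.arange(-110,30,2)),(37,np.arange(-40,20,2))):
    prof=[]
    for d in off:
      pts=[]
      for y in ys:
        yy=y+84;x=side+d;w=hub+x*np.array([c,s])+yy*np.array([-s,c]);pts.append(proj(T,[w[0],w[1],12]))
      m=np.array(pts,np.float32)
      v=cv2.remap(im,m[:,0].copy(),m[:,1].copy(),1).reshape(-1,3);prof.append(v.mean(0))
    g=np.abs(np.gradient(cv2.GaussianBlur(np.array(prof),(1,5),1),axis=0)).sum(1)
    i=g.argmax();w_=np.where(np.abs(off-off[i])<4,g,0);out+=[(off[i],round(float((w_*off).sum()/w_.sum()),1),round(float(g[i]),2))]
  print(yaw,out)
E
```

```text
0.18 [(np.float64(-3.0), -2.9, 2.89), (np.float64(-3.0), -2.8, 2.55)]
0.19 [(np.float64(-2.5), -2.3, 3.16), (np.float64(-2.5), -2.2, 2.55)]
0.195 [(np.float64(-2.5), -2.3, 3.23), (np.float64(-2.0), -1.8, 2.57)]
0.2 [(np.float64(-2.0), -1.8, 3.29), (np.float64(-1.5), -1.3, 2.56)]
0.21 [(np.float64(-1.5), -1.4, 3.25), (np.float64(-1.0), -0.7, 2.53)]
```

send_rows(
  targets=[
    [1,0,-0.001,0,0,0,0],
    [1,0,-0.001,0,0,0,0],
    [1,0,0,0,0,0,0],
    [1,0,0,0,0,0,0],
    [1,0,0,0,0,0,0],
    [1,0,0,0,0,0,0],
    [1,0,0,0,0,0,0],
    [1,0,0,0,0,0,0],
    [1,0,0,0,0,0,0],
    [1,0,0,0,0,0,0],
  ],
)

```text
time_s: 29.15
eef_pos: [545.1, -62.0, 75.3]
ee_rot: [-0.0, 0.635, 0.773, -0.0]
force: [0.0, 0.5, -1.1]
grip_width: 0.422
grip_force: 30.3
```

```bash
python3 -c "
from rig import ctrl
s=ctrl.sense();print(s['eef_pos'],s['force'],s['grip_force']);print(ctrl.finish_job())"
```

```text
[545.13456525 -61.99488101  75.28756339] [ 0.02299194  0.52848691 -1.10147457] 30.261665023863316
the job is handed in; nothing more can be done
None
```

I handed the job in at about 29 s with the crank turned to its stop and the taller cell held by its frosted faces in mid-gap. The arm hid the cell from both cameras, so its final position rests on the tool pose and the fitted gauge position, and the hand-in returned no verdict.

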